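Pepper mill out of the leaning bin

TASK

The pepper mill has ended up at the bottom of the deep leaning storage bin. Reach in, take it out and stand it upright on the chopping board beside the garlic, then shut the bin's lid. Leave the garlic, the tall glass and the mug where they are, and do not let the mill fall over.

Things in the scene. Friction and masses are not known exactly. Their poses are not given: they have to be found in the camera images.
- pepper_mill: dark wooden pepper mill, a round spindle 110 mm long: 40 mm across at the foot and at the head (straight from 60 to 106 mm above the foot, then a blunt dome), 31 mm at the waist; 0.2 kg. Origin: centre of the foot; z along its axis to the head. It starts in the leaning bin, foot on the floor, lying along the lower wall (nearest the robot), midway between the sides, its top 20 mm inside the mouth
- mill_top (a point): centre of the pepper mill's top, 110 mm above its foot along its axis
- leaning_bin: fixed white square bin on a wooden stand. Origin: on the worktop; z up. The bin's axis leans 30 degrees from vertical towards the body's -x: the mouth looks up and to the robot. Inside: 130 mm deep, 124 wide (along y), 100 the other way; walls 6 mm; two ribs 6 mm high, 34 mm apart, flank the mill on the lower wall. Rim 136 mm above the worktop at its front edge, 192 at its back edge
- mouth (a point): centre of the bin's mouth, in the plane of the rim
- bin_floor (a point): centre of the bin's inner floor, 130 mm below the mouth centre along the leaning axis
- lid (a joint): angle of the bin's wooden lid (rad): 0 shut flat on the rim, growing as it swings up and back to a stop at 2.6; 2.09 is vertical. It starts standing open. Light hinge friction and soft damping: near vertical it stays as left; once it leans 15 to 20 degrees past vertical towards the mouth (under about 1.75) it falls shut slowly by itself. 0.12 kg; a light push suffices
- lid_edge (a point): middle of the lid's free edge; the lid is a 120 x 140 mm board 7 mm thick, this edge 120 mm from the hinge
- lid_hinge (a point): middle of the lid's hinge line, at the high back edge of the rim; the line runs along the bin's y
- chopping_board: fixed flat wooden chopping board, 190 mm along its x, 290 mm along its y, 21 mm high. Origin: centre of its underside; z up
- garlic: garlic bulb, 60 mm across and 59 mm high, standing loose on the chopping board. Origin: centre of its underside
- water_glass: tall clear drinking glass, 68 mm across, 142 mm high, at the back of the work; origin: centre of its underside; to be left alone
- tea_mug: white mug with a blue band, 94 mm high, at the back of the work; origin: centre of its underside; to be left alone
Things that resemble listed ones, but are neither listed nor needed, are in the scene too. Of the things like the garlic, leave any that is brown or purple; of the rest the larger one is meant.

How it is judged:
By the outcome, as a careful person would: the job done as asked, in the order asked, and still so for the second after the job is handed in, with the robot touching nothing.
It also fails if it takes over 62 s, if anything falls off the work surface, if the arm or the gripper's body presses on something with over 40 N, if the wrist force passes 120 N, or if a joint passes its speed limit or range.

ROBOT

A 6-joint arm with a two-finger parallel gripper is mounted at the origin on a cart in front of the work surface, level with it; the furniture and walls round the work are solid. World frame = base frame: x ahead of the robot, y to its left, z up, the work surface at z = 0. Lengths are in mm, angles in degrees, forces in N, time in s.
With the tool pointing down it reaches from about 300 to 1000 mm from the base axis. Payload 5.1 kg.
Tool frame: the origin (TCP) lies at the very end of the fingers, on their centre line; the grasp point (between the pads) lies bot.hold_point_z behind it (bot.hold_point_z is the distance from the TCP to the grasp point, in mm); z points along the fingers, y is the line along which they close (so a half turn about z gives the same grasp; the last joint's range is limited). The gripper opens to 95 mm and grips with 3 to 60 N. Pads are 20 mm wide; open, the fingers measure 119 mm over their backs; the gripper's body (75 mm by 180 mm) begins 59 mm behind the grasp point.
Start: joints at [-4.733, 7.093, 94.555, -0, 78.352, -4.733], TCP at [649.988, -0.028, 214.656] pointing down, gripper open.
Joint ranges: [-149.61, 149.61], [-58.7, 133.49], [1.44, 155.28], [-77.14, 257.14], [18.33, 153.61], [-166.67, 166.67]. Speed limits (degrees/s): [147.25, 147.25, 180, 180, 180, 180].

INTERFACE

Orientations are given as [roll, pitch, yaw] about the fixed x, y, z axes, in that order (R = Rz(yaw) Ry(pitch) Rx(roll)).
In Python, from rig import state, snapshot, order, bot gives the robot as it stands. The module is installed in compiled form; this text tells all that it offers.
- The arm moves only by the shell command python3 -m crank 'ROWS'. ROWS is JSON, a list of rows, each a list of 3 entries, a list of its own where there are three numbers: the shift along the tool's x, y, z in cm, then the turn, a rotation vector about the tool's x, y, z in rad, then the gripper command: -1 is shut, 1 is fully open, values between are in proportion. In form: [[[tx, ty, tz], [rx, ry, rz], fingers], ...]. A call has 1 to 8 rows; each row shifts and turns the commanded pose from where the row before left it, along the tool's axes as they then stand; what a row does not reach is not made up. A row lasts 1/12 s, in which the tool goes at most 41.7 mm and 7.16 degrees, less where a joint would pass 70% of its speed; a pose out of reach is approached as far as the arm can. A call is refused whole if a number of a shift passes 4.17 or a number of a turn 0.125, either way. A call with a gripper value outside its range is refused whole. The fingers move at their own pace and stop on an object; the grip force is fixed at half the most. Time passes only in rows, so rows that do not move let the fingers close. It gives the time, the measured TCP pose, the force, the opening and the grip force at its end, in the units of the state.
- state(): the state, without advancing time (a new reading comes with each control period).
- snapshot(name): name is "scene" or "side" or "wrist"; returns a dict with "img" (384x512x3 uint8, blue, green, red), "mtx" (3x3 intrinsics, pixels), "k1" (the pictures are not rectified: a ray, as slopes to the right and down, at radius r is drawn at 1 + k1 r^2 times it, then the intrinsics apply), "position" and "orientation" of the camera in the world; the wrist camera has in their place "T_tool_cam" (4x4, takes a point from camera to tool coordinates, whose origin is the TCP and whose axes are the flange's). Camera axes: x right, y down, z forward; pixel columns grow to the right and rows downward; lengths in mm; the calibration is good to about 2 mm. A picture is of the moment at which its call begins: read the wrist's pose just before it. There is no depth.
- order.sign_off(): hands the job in; it is judged then, once.
The state is a dict: "time": time; "qpos": joint angles; "joint_vel": joint speeds; "tau": joint torques, N m; "position": TCP position; "orientation": TCP orientation; "wrist_force": force on the tool from outside, world axes, zero at the start; "wrist_torque": the same for the moment, N m; "grip_width": finger opening in mm; "finger_force": force on a finger pad.
Only numpy, scipy, OpenCV 4.12 (cv2) and the standard library are available. Lean on these libraries where they do the work, as an engineer would, in place of code of your own. Each camera call takes 0.05 s, during which the arm holds its last target. There are 200 camera calls.

## Working session

There is one attempt and no reset: what is moved stays moved. The work goes in short steps, Python scripts to look and compute and a shell command to move; the robot and the scene stay as the last step left them, time stands still between calls to the robot, and variables do not carry over. Pictures are saved under pics/ and viewed, at most 10 in all, crops included, and the job is handed in when it is done.

```bash
mkdir -p pics && python3 - <<'E'
from rig import state,snapshot,bot
import cv2,numpy as np
print(state(),bot.hold_point_z)
ims=[]
for n in("scene","side"):
    s=snapshot(n);cv2.imwrite(f"pics/{n}0.png",s["img"]);print(n,s["mtx"],s["k1"],s["position"],s["orientation"])
    np.save(f"pics/{n}.npy",s,allow_pickle=True)
s=snapshot("wrist");print(s["mtx"],s["k1"],s["T_tool_cam"]);cv2.imwrite("pics/wrist0.png",s["img"])
for n in("scene","side"):
    im=cv2.imread(f"pics/{n}0.png");cv2.imwrite(f"pics/{n}0b.png",cv2.resize(im,(800,600),interpolation=cv2.INTER_CUBIC))
E
```

```text
{'time': 0.0, 'qpos': array([-4.73290880e+00,  7.13156882e+00,  9.46325422e+01, -2.20264995e-03,
        7.83507970e+01, -4.73437354e+00]), 'joint_vel': array([-0.05669719,  0.05744626,  0.07408906, -0.05120297,  0.05460309,
        0.05445549]), 'tau': array([-6.25927078e-04, -4.17603564e+01, -3.59935069e+01,  7.73367751e-02,
        4.92534391e-02, -1.75303944e-04]), 'position': array([6.49371064e+02, 8.81878778e-03, 2.13424693e+02]), 'orientation': array([-1.79885306e+02, -7.33506225e-03,  9.00019043e+01]), 'wrist_force': array([0.04186697, 1.0182137 , 0.70907509]), 'wrist_torque': array([-0.00469491,  0.04306281,  0.00815102]), 'finger_force': 0.0, 'grip_width': 95.10758033380883} 18.8
scene [[498.18376642   0.         250.39433158]
 [  0.         498.18376642 193.53111994]
 [  0.           0.           1.        ]] -0.197071582841554 [  60.57196836  875.33525974 1292.2520071 ] [-140.62928919    0.53773412 -145.79750519]
side [[382.03661293   0.         258.10062332]
 [  0.         382.03661293 187.71850292]
 [  0.           0.           1.        ]] -0.06926186674338185 [ 135.72553244 -791.5806511   796.91552005] [-1.22399590e+02  5.20523450e-02 -2.89550105e+01]
[[287.85509056   0.         257.68185546]
 [  0.         287.85509056 190.92026884]
 [  0.           0.           1.        ]] -0.06364687921299046 [[ 7.23596744e-04 -9.55996321e-01 -2.93377759e-01  8.33175039e+01]
 [ 9.99999738e-01  6.90618888e-04  2.15992644e-04 -1.26539032e-01]
 [-3.87595090e-06 -2.93377839e-01  9.55996571e-01 -1.69915852e+02]
 [ 0.00000000e+00  0.00000000e+00  0.00000000e+00  1.00000000e+00]]
```

View pics/scene0b.png

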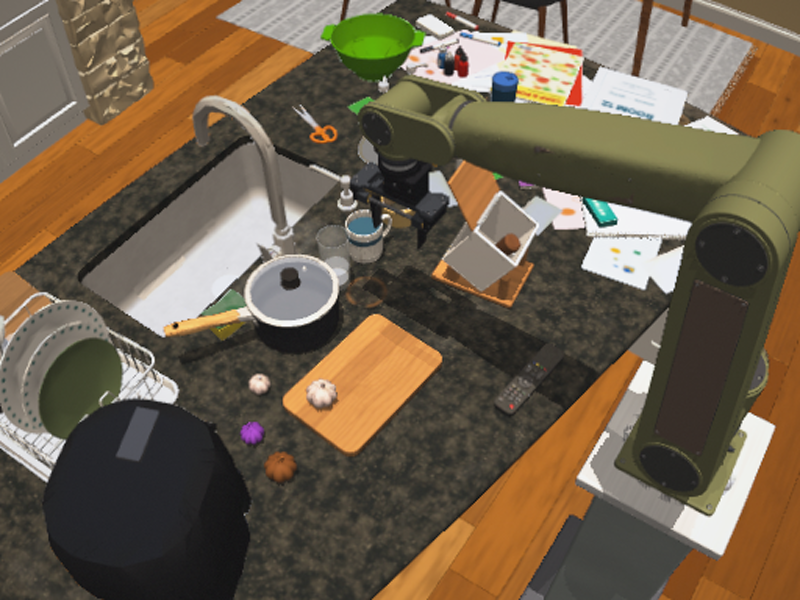

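View pics/side0b.png

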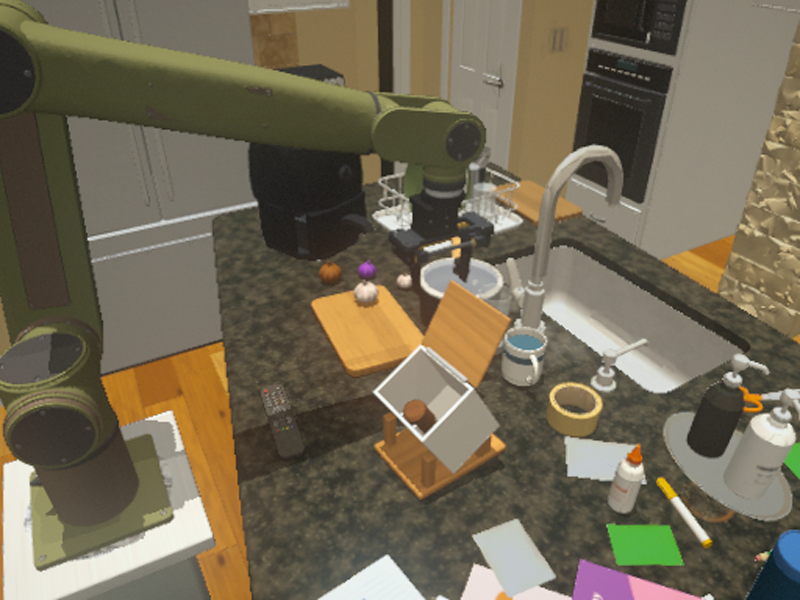

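The scene view shows the open bin at (490,250), with the mill head at (510,243), and the board at (365,380) with the garlic at (322,393). In the side view the bin is at (440,400) and the mill head at (415,412). I'll enlarge the bin in both views.

```bash
python3 - <<'E'
import cv2,numpy as np
a=cv2.imread("pics/scene0.png")[98:198,270:350];b=cv2.imread("pics/side0.png")[175:320,235:330]
a=cv2.resize(a,(400,500),interpolation=cv2.INTER_CUBIC);b=cv2.resize(b,None,fx=4,fy=4,interpolation=cv2.INTER_CUBIC)
c=np.zeros((600,800,3),np.uint8);c[:500,:400]=a;c[:580,400:780]=b;cv2.imwrite("pics/bin.png",c)
E
```

```text
(no output)
```

View pics/bin.png

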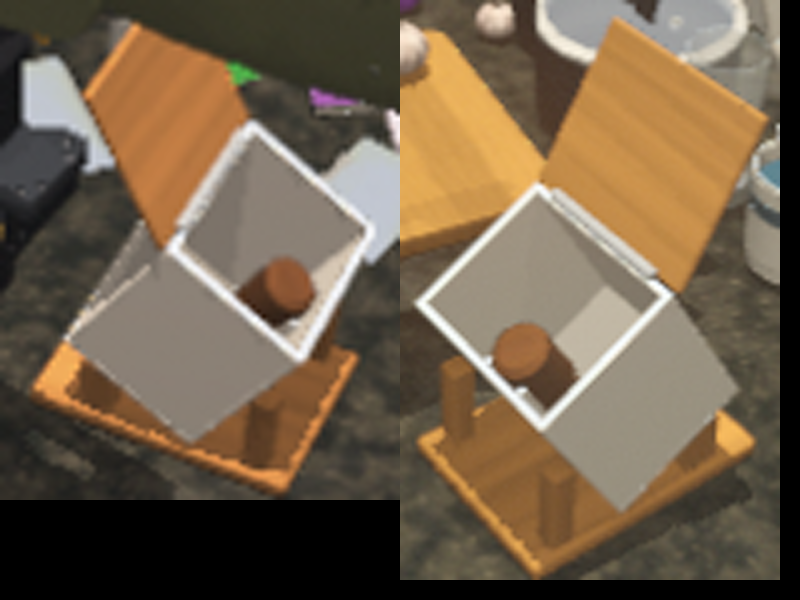

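The scene crop puts the rim corners at (170,243), (250,123), (300,360) and (372,230). The side crop puts them at (540,185), (670,293), (417,303) and (542,428), with the mill head at about (523,350). I'll fit the poses from these.

```bash
cat > h.py <<'E'
import numpy as np,cv2
from scipy.spatial.transform import Rotation as Ro
from scipy.optimize import least_squares
def cam(n): return np.load(f"pics/{n}.npy",allow_pickle=True).item()
def proj(s,P):
    R=Ro.from_euler("xyz",s["orientation"],degrees=True).as_matrix()
    c=(np.atleast_2d(P)-s["position"])@R; m=c[:,:2]/c[:,2:]
    m=m*(1+s["k1"]*(m**2).sum(1))[:,None]
    return m@np.diag([s["mtx"][0,0],s["mtx"][1,1]])+s["mtx"][:2,2]
def tri(a,b):
    S,D=cam("scene"),cam("side")
    r=least_squares(lambda p:np.r_[proj(S,p)[0]-a,proj(D,p)[0]-b],[600,0,50]);return r.x.round(1),abs(r.fun).max().round(2)
def onz(n,px,z):
    s=cam(n);r=least_squares(lambda p:proj(s,[p[0],p[1],z])[0]-px,[600,0]);return r.x.round(1)
def ax(yaw):
    Z=Ro.from_euler("z",yaw,degrees=True).as_matrix();t=np.pi/6
    return Z@[np.cos(t),0,np.sin(t)],Z[:,1],Z@[-np.sin(t),0,np.cos(t)]  # e,y,a
E
python3 - <<'E'
from h import *
S,D=cam("scene"),cam("side")
# order: back+y, back-y, front+y, front-y
a=np.array([(170,243),(250,123),(300,360),(372,230)])/5+[270,98]
b=(np.array([(540,185),(670,293),(417,303),(542,428)])-[400,0])/4+[235,175]
def res(p):
    e,y,_=ax(p[2]);M=np.array([p[0],p[1],164])
    C=[M+i*56*e+j*68*y for i in(1,-1) for j in(1,-1)]
    return np.r_[(proj(S,C)-a).ravel(),(proj(D,C)-b).ravel()]
r=least_squares(res,[600,-150,0]);print("mouth",r.x,r.fun.round(1))
e,y,A=ax(r.x[2]);M=np.r_[r.x[:2],164]
print("mill top",M-30*e-20*A,"grasp",M-30*e-45*A,"hinge",M+56*e)
print("proj top",((proj(S,M-30*e-20*A)-[270,98])*5),(proj(D,M-30*e-20*A)-[235,175])*4+[400,0])
print("lid edges",tri(np.array((85,97))/5+[270,98],(np.array((620,17))-[400,0])/4+[235,175]),tri(np.array((138,22))/5+[270,98],(np.array((768,120))-[400,0])/4+[235,175]))
k=.64
print("garlic",tri(np.array((321,394))*k,np.array((366,293))*k))
for q in [(376,315),(442,358),(350,452),(283,402)]: print("board",onz("scene",np.array(q)*k,21))
for q in [(386,287),(424,345),(356,372),(312,298)]: print("boardside",onz("side",np.array(q)*k,21))
print("mug",onz("scene",np.array((365,222))*k,94),onz("side",np.array((524,340))*k,94),"glass",onz("scene",np.array((335,276))*k,0))
print("pan",onz("scene",np.array((292,290))*k,90))
E
```

```text
mouth [ 504.75442602 -182.15066799    5.99211937] [-1.2  0.7 -0.2 -1.5 -0.3  0.2  0.8 -0.8 -0.7 -1.1  0.9  0.4 -0.7 -0.1
 -0.5  0.9]
mill top [ 488.86097858 -183.81892648  131.67949192] grasp [ 501.29268187 -182.51403057  110.02885683] hinge [ 552.98687147 -177.08794092  192.        ]
proj top [[291.01743722 279.18772428]] [[517.0607225  347.92669772]]
lid edges (array([ 606.9, -102.9,  293.5]), np.float64(0.85)) (array([ 638.7, -213.8,  267.5]), np.float64(2.79))
garlic (array([633. , 293.7,  41.2]), np.float64(0.41))
board [664.1  65.1]
board [491.7  81.8]
board [519.9 355.7]
board [690.7 340.6]
boardside [703.8 324.7]
boardside [666.   76.8]
boardside [500.9  66.3]
boardside [525.3 366.6]
mug [797.8 -87.4] [795.7 -86.6] glass [812.7  11.8]
pan [810.7 151. ]
```

The fit holds: mouth (505,-182,164), bin yaw 6°, and the lid at its back stop. The garlic is at about (633,294). I'll move to a pre-grasp above the mouth.

```bash
cat >> h.py <<'E'
M=np.array([504.8,-182.2,164.]);YAW=6.
def go(P,yaw=None,tilt=0):
    """remaining shift (cm, tool axes) and rotvec; tool x at heading yaw+180, tilted tilt forward"""
    from rig import state
    s=state();R=Ro.from_euler("xyz",s["orientation"],degrees=True)
    if yaw is not None:
        G=Ro.from_euler("z",yaw,degrees=True)*Ro.from_euler("y",-tilt,degrees=True)*Ro.from_matrix(np.diag([-1,1,-1]).astype(float))
        print("rot",(R.inv()*G).as_rotvec().round(3))
    print("t",round(s["time"],2),"pos",s["position"].round(1),"F",s["wrist_force"].round(1),"w",round(s["grip_width"],1),"ff",round(s["finger_force"],1),"SHIFT cm",(R.inv().apply(np.array(P)-s["position"])/10).round(2))
E
python3 -m crank '[[[0,-3.4,-1],[0,0,0],1],[[0,-3.4,-1],[0,0,0],1],[[0,-3.4,-1],[0,0,0],1],[[0,-3.4,-1],[0,0,0],1],[[0,-3.4,-1],[0,0,0],1],[[0,-3.4,-1],[0,0,0],1]]'
python3 -m crank '[[[0,0,0],[0,0,-0.12],0.4],[[0,0,0],[0,0,-0.12],0.4],[[0,0,0],[0,0,-0.12],0.4],[[0,0,0],[0,0,-0.12],0.4],[[0,0,0],[0,0,-0.12],0.4],[[0,0,0],[0,0,-0.12],0.4],[[0,0,0],[0,0,-0.12],0.4]]'
python3 -m crank '[[[0,0,0],[0,0,-0.12],0.4],[[0,0,0],[0,0,-0.12],0.4],[[0,0,0],[0,0,-0.12],0.4],[[0,0,0],[0,0,-0.12],0.4],[[0,0,0],[0,0,-0.12],0.4],[[0,0,0],[0,0,-0.12],0.4],[[0,0,0],[0,0,-0.12],0.4]]'
python3 -m crank '[[[0,0,0],[0,-0.105,0],0.4],[[0,0,0],[0,-0.105,0],0.4],[[0,0,0],[0,-0.105,0],0.4],[[0,0,0],[0,-0.105,0],0.4],[[0,0,0],[0,-0.105,0],0.4],[[0,0,0],[0,0,0],0.4],[[0,0,0],[0,0,0],0.4]]'
python3 - <<'E'
from h import *
e,y,A=ax(YAW)
go(M-28*e+60*A,YAW,30)
E
```

```text
time: 0.65
position: [444.2, 0.1, 274.4]
orientation: [-179.9, -0.0, 90.0]
wrist_force: [0.1, 0.7, -0.3]
grip_width: 95.0
finger_force: 0.0
time: 1.23
position: [445.7, 0.0, 274.3]
orientation: [-180.0, -0.0, 138.5]
wrist_force: [-0.0, -0.5, 0.3]
grip_width: 66.8
finger_force: 0.0
time: 1.82
position: [445.7, 0.0, 274.3]
orientation: [180.0, -0.0, -173.4]
wrist_force: [-1.0, -0.5, 1.1]
grip_width: 66.7
finger_force: 0.0
time: 2.4
position: [445.0, -0.2, 273.9]
orientation: [-180.0, 30.0, -173.8]
wrist_force: [0.1, 0.3, 0.1]
grip_width: 66.6
finger_force: 0.0
rot [0.002 0.    0.003]
t 2.4 pos [ 4.450e+02 -2.000e-01  2.739e+02] F [0.1 0.3 0.1] w 66.6 ff 0.0 SHIFT cm [  4.85 -18.72   5.51]
```

```bash
python3 -m crank '[[[0.9,-3.74,0],[0,0,0],0.4],[[1,-3.74,0],[0,0,0],0.4],[[1,-3.74,0],[0,0,0],0.4],[[1,-3.75,0],[0,0,0],0.4],[[0.95,-3.75,1],[0,0,0],0.4],[[0,0,1],[0,0,0],0.4],[[0,0,0],[0,0,0],0.4],[[0,0,0],[0,0,0],0.4]]' | tail -1
python3 - <<'E'
from h import *
from rig import state,snapshot
st=state();s=snapshot("wrist");cv2.imwrite("pics/w1.png",s["img"])
e,y,A=ax(YAW);go(M-28*e+60*A,YAW,30)
T=Ro.from_euler("xyz",st["orientation"],degrees=True).as_matrix();C=s["T_tool_cam"]
w={"position":T@C[:3,3]+st["position"],"orientation":Ro.from_matrix(T@C[:3,:3]).as_euler("xyz",degrees=True),"mtx":s["mtx"],"k1":s["k1"]}
np.save("pics/w1.npy",w,allow_pickle=True)
print("top",proj(w,M-30*e-20*A)); print("corners",proj(w,[M+i*50*e+j*62*y for i in(1,-1) for j in(1,-1)]).round(0))
E
```

```text
finger_force: 0.0
rot [0.004 0.    0.005]
t 3.12 pos [ 435.3 -188.8  233.4] F [ 0.4 -0.6  0.5] w 66.6 ff 0.0 SHIFT cm [ 0.23 -0.08  3.5 ]
top [[256.76563647 184.11443429]]
corners [[316. 263.]
 [197. 263.]
 [323. 170.]
 [191. 169.]]
```

View pics/w1.png

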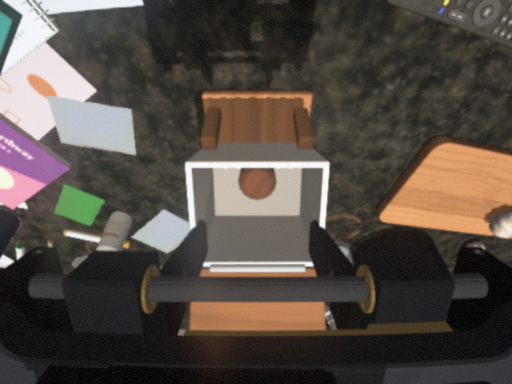

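The wrist view shows the mill top at (257,182) against a predicted (257,184), so the fit is within 2 mm. I'll descend along the bin axis.

```bash
python3 -m crank '[[[0.2,-0.08,2],[0,0,0],0.4],[[0.2,0,2],[0,0,0],0.4],[[0,0,2],[0,0,0],0.4],[[0,0,2],[0,0,0],0.4],[[0,0,1],[0,0,0],0.4],[[0,0,0],[0,0,0],0.4]]' | tail -1
python3 - <<'E'
from h import *
e,y,A=ax(YAW);go(M-30*e-63*A,YAW,30)
E
```

```text
finger_force: 0.0
rot [ 0.006 -0.001  0.006]
t 3.62 pos [ 476.3 -183.3  151.5] F [-0.3 -0.3 -0.4] w 66.5 ff 0.0 SHIFT cm [-0.09 -0.23  6.64]
```

```bash
python3 -m crank '[[[0,-0.2,1.2],[0,0,0],0.4],[[-0.05,0,1.2],[0,0,0],0.4],[[0,0,1.2],[0,0,0],0.4],[[0,0,1.2],[0,0,0],0.4],[[0,0,1],[0,0,0],0.4],[[0,0,0.8],[0,0,0],0.4],[[0,0,0],[0,0,0],0.4],[[0,0,0],[0,0,0],0.4]]' | tail -3
python3 -m crank '[[[0,0,0],[0,0,0],-1],[[0,0,0],[0,0,0],-1],[[0,0,0],[0,0,0],-1],[[0,0,0],[0,0,0],-1],[[0,0,0],[0,0,0],-1],[[0,0,0],[0,0,0],-1],[[0,0,0],[0,0,0],-1],[[0,0,0],[0,0,0],-1]]'
python3 - <<'E'
from h import *
e,y,A=ax(YAW);go(M-30*e-63*A,YAW,30)
E
```

```text
wrist_force: [0.7, -0.2, 0.0]
grip_width: 66.5
finger_force: 0.0
time: 4.95
position: [509.7, -182.5, 96.8]
orientation: [179.7, 30.1, -173.8]
wrist_force: [-1.3, 7.0, 5.2]
grip_width: 39.9
finger_force: 30.0
rot [0.006 0.002 0.003]
t 4.95 pos [ 509.7 -182.5   96.8] F [-1.3  7.   5.2] w 39.9 ff 30.0 SHIFT cm [0.06 0.08 0.24]
```

Gripped at 39.9 mm. I'll withdraw along the axis.

```bash
python3 -m crank '[[[-0.15,0,-0.5],[0,0,0],-1],[[-0.15,0,-1],[0,0,0],-1],[[0,0,-2],[0,0,0],-1],[[0,0,-2.5],[0,0,0],-1],[[0,0,-2.5],[0,0,0],-1],[[0,0,-2.5],[0,0,0],-1],[[0,0,-2.5],[0,0,0],-1],[[0,0,-1.5],[0,0,0],-1]]'
python3 -m crank '[[[0,0,-2],[0,0,0],-1],[[0,0,-2],[0,0,0],-1],[[0,0,-1],[0,0,0],-1],[[0,0,0],[0,0,0],-1]]'
python3 - <<'E'
from h import *
from rig import snapshot
s=snapshot("side")["img"];cv2.imwrite("pics/side1.png",cv2.resize(s[120:340,120:400],None,fx=2.5,fy=2.5))
go([450,-100,300],YAW,0)
E
```

```text
time: 5.62
position: [436.7, -193.0, 230.8]
orientation: [-179.7, 30.2, -173.7]
wrist_force: [-0.4, 0.0, -1.0]
grip_width: 39.9
finger_force: 30.0
time: 5.95
position: [412.5, -196.1, 274.0]
orientation: [-179.7, 30.2, -173.7]
wrist_force: [1.1, 0.1, -1.8]
grip_width: 39.9
finger_force: 30.0
rot [-0.002  0.526  0.004]
t 6.0 pos [ 412.5 -195.6  272.1] F [-0.2  0.8 -2.8] w 39.4 ff 30.0 SHIFT cm [-5.53  9.09 -0.04]
```

View pics/side1.png

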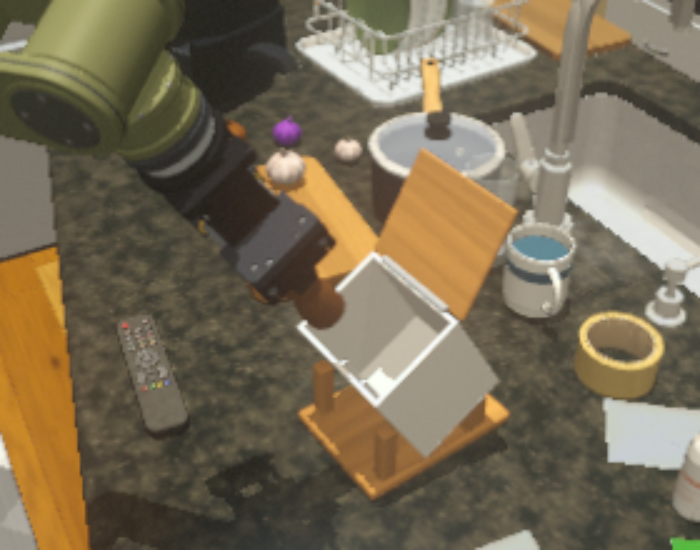

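The mill is held and clear of the rim. I'll carry it toward the board while turning it upright.

```bash
python3 -m crank '[[[0,2,0],[0,0.1,0],-1],[[0,3,0],[0,0.1,0],-1],[[0,3.5,0],[0,0.1,0],-1],[[0,3.8,0],[0,0.1,0],-1],[[0,3.8,0],[0,0.1,0],-1],[[0,3.8,0],[0,0.026,0],-1],[[0,3.8,0],[0,0,0],-1],[[0,3.8,0],[0,0,0],-1]]' | head -2
python3 -m crank '[[[-2.5,3.5,0],[0,0,0],-1],[[-2.5,3.5,0],[0,0,0],-1],[[-2.5,3.5,0],[0,0,0],-1],[[-2.5,3.5,0],[0,0,0],-1],[[-2.5,3,0],[0,0,0],-1],[[-2,2,0],[0,0,0],-1],[[0,0,0],[0,0,0],-1],[[0,0,0],[0,0,0],-1]]' | head -2
python3 - <<'E'
from h import *
go([559,288,180],YAW,0)
E
```

```text
time: 6.67
position: [382.1, 80.9, 268.9]
time: 7.33
position: [502.9, 279.5, 267.7]
rot [-0.002 -0.006  0.007]
t 7.33 pos [502.9 279.5 267.7] F [ 0.1  0.3 -1.5] w 39.6 ff 30.0 SHIFT cm [-5.71  0.23  8.74]
```

```bash
python3 -m crank '[[[-2,0.1,1],[0,-0.003,0],-1],[[-2,0.1,2],[0,-0.003,0.005],-1],[[-1.7,0,2.5],[0,0,0],-1],[[0,0,2.2],[0,0,0],-1],[[0,0,1],[0,0,0],-1],[[0,0,0],[0,0,0],-1],[[0,0,0],[0,0,0],-1]]' | head -2
python3 - <<'E'
from h import *
from rig import snapshot
go([559,288,90],YAW,0)
b=cv2.resize(snapshot("side")["img"][100:250,170:320],(450,450));a=cv2.resize(snapshot("scene")["img"][180:300,150:270],(450,450))[:,:350]
cv2.imwrite("pics/pl.png",np.hstack([a,b]))
E
```

```text
time: 7.92
position: [559.3, 286.0, 183.5]
rot [-0.     0.004 -0.001]
t 7.92 pos [559.3 286.  183.5] F [ 0.4  0.2 -1.7] w 39.9 ff 30.0 SHIFT cm [0.05 0.21 9.35]
```

View pics/pl.png

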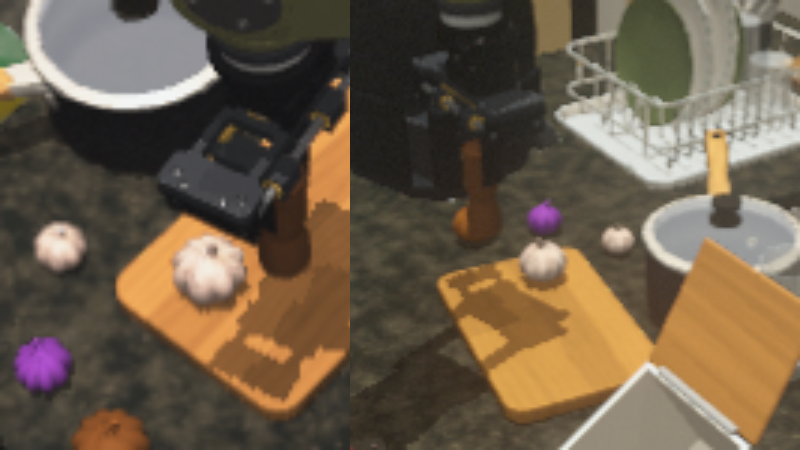

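The mill hangs upright clear of the garlic. Foot contact should come at a TCP height of about 90, so I'll lower to just above that and then feel for it.

```bash
python3 -m crank '[[[0,0.1,2],[0,0,0],-1],[[0,0.1,2],[0,0,0],-1],[[0,0,1.8],[0,0,0],-1],[[0,0,1.5],[0,0,0],-1],[[0,0,1],[0,0,0],-1],[[0,0,0.3],[0,0,0],-1],[[0,0,0],[0,0,0],-1]]' | head -4
for i in 1; do python3 -m crank '[[[0,0,0.15],[0,0,0],-1],[[0,0,0.1],[0,0,0],-1],[[0,0,0],[0,0,0],-1]]' | sed -n 2,4p; done
```

```text
time: 8.6
position: [560.4, 288.8, 98.2]
orientation: [180.0, 0.3, -174.0]
wrist_force: [-0.4, -0.5, -1.1]
position: [561.1, 289.0, 96.5]
orientation: [180.0, 0.4, -174.0]
wrist_force: [-0.0, 0.1, -2.5]
```

```bash
python3 -m crank '[[[0,0,0.15],[0,0.004,0],-1],[[0,0,0.1],[0,0,0],-1],[[0,0,0],[0,0,0],-1]]' | sed -n 2,4p
python3 -m crank '[[[0,0,0.15],[0,0,0],-1],[[0,0,0],[0,0,0],-1]]' | sed -n 2,4p
```

```text
position: [560.4, 288.7, 92.7]
orientation: [180.0, 0.0, -174.0]
wrist_force: [0.6, -0.6, -1.3]
position: [560.3, 288.6, 91.0]
orientation: [-180.0, 0.0, -174.0]
wrist_force: [-0.2, 0.2, -2.0]
```

```bash
python3 -m crank '[[[0,0,0.15],[0,0,0],-1],[[0,0,0],[0,0,0],-1]]' | sed -n 2,4p
```

```text
position: [560.4, 288.7, 89.6]
orientation: [-180.0, 0.0, -174.0]
wrist_force: [0.4, 0.2, -1.6]
```

```bash
python3 -m crank '[[[0,0,0.12],[0,0,0],-1],[[0,0,0],[0,0,0],-1]]' | sed -n 2,4p
```

```text
position: [560.7, 288.8, 89.5]
orientation: [180.0, 0.1, -174.0]
wrist_force: [-1.7, -0.9, 3.2]
```

```bash
python3 -m crank '[[[0,0,0.12],[0,0,0],-1],[[0,0,0],[0,0,0],-1]]' | sed -n 2,4p
```

```text
position: [561.0, 288.9, 89.6]
orientation: [180.0, 0.1, -174.0]
wrist_force: [-3.5, -1.4, 8.3]
```

The foot is on the board at z = 89.5. I'll ease off the press, open slowly, rise and look.

```bash
python3 -m crank '[[[0,0,-0.15],[0,0,0],-1],[[0,0,0],[0,0,0],-0.12],[[0,0,0],[0,0,0],-0.05],[[0,0,0],[0,0,0],0.1],[[0,0,0],[0,0,0],0.3],[[0,0,0],[0,0,0],0.4],[[0,0,0],[0,0,0],0.4]]'
python3 -m crank '[[[0,0,-1],[0,0,0],0.4],[[0,0,-2],[0,0,0],0.4],[[0,0,-3],[0,0,0],0.4],[[0,0,-4],[0,0,0],0.4],[[0,0,-4],[0,0,0],0.4],[[0,0,-4],[0,0,0],0.4],[[0,0,-4],[0,0,0],0.4],[[2,-2,0],[0,0,0],-1]]' | head -2
python3 - <<'E'
from h import *
from rig import snapshot
b=cv2.resize(snapshot("side")["img"][100:250,170:320],(450,450));a=cv2.resize(snapshot("scene")["img"][180:300,150:270],(450,450))[:,:350]
cv2.imwrite("pics/pl2.png",np.hstack([a,b]))
E
```

```text
time: 10.35
position: [560.4, 288.7, 88.8]
orientation: [180.0, 0.0, -174.0]
wrist_force: [-0.6, 0.2, -0.4]
grip_width: 64.4
finger_force: 0.0
time: 11.02
position: [546.9, 269.7, 321.1]
```

View pics/pl2.png

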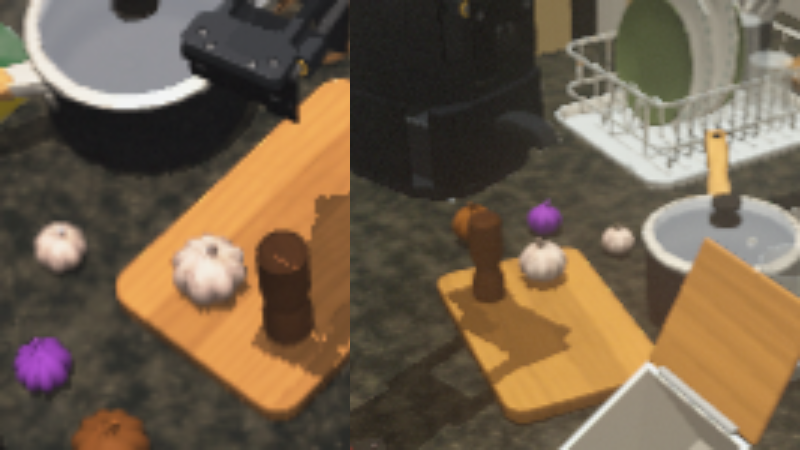

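The mill stands upright beside the garlic: scene crop (285,285), garlic at (208,270). Next is the lid: move over and down behind its free edge, then drag it towards the robot.

```bash
python3 -m crank '[[[-1,-3.5,-1.5],[0,0,0],-1],[[-1,-4,-1.5],[0,0,0],-1],[[-1,-4,0],[0,0,0],-1],[[-1,-4,0],[0,0,0],-1],[[-1.5,-4,0],[0,0,0],-1],[[-1.5,-4,0],[0,0,0],-1],[[-1.5,-4,0],[0,0,0],-1],[[-1.5,-4,0],[0,0,0],-1]]' | sed -n 2,4p
python3 - <<'E'
from h import *
go([672,-165,345],YAW,0)
print("faucet base",onz("side",np.array((533,322))*.64,0))
E
```

```text
position: [672.6, -32.2, 337.6]
orientation: [180.0, 0.0, -174.0]
wrist_force: [-0.1, 1.2, 0.7]
rot [ 0.001  0.    -0.001]
t 11.78 pos [672.6 -32.2 337.6] F [-0.1  1.2  0.7] w 4.3 ff 0.0 SHIFT cm [  1.44 -13.2   -0.75]
faucet base [946.3  52.5]
```

```bash
python3 -m crank '[[[0.4,-4,-0.3],[0,0,0],-1],[[0.4,-4,-0.4],[0,0,0],-1],[[0.4,-4,0],[0,0,0],-1],[[0.2,-1.2,0],[0,0,0],-1],[[0,0,0],[0,0,0],-1]]' | sed -n 2,4p
python3 -m crank '[[[0,0,2],[0,0,0],-1],[[0,0,2],[0,0,0],-1],[[0,0,2],[0,0,0],-1],[[0,0,1.5],[0,0,0],-1],[[0,0,1],[0,0,0],-1],[[0,0,0],[0,0,0],-1]]' | sed -n 2,4p
python3 - <<'E'
from h import *
from rig import snapshot
cv2.imwrite("pics/lid1.png",cv2.resize(snapshot("side")["img"][120:340,200:400],None,fx=2.5,fy=2.5))
go([500,-170,265],YAW,0)
E
```

```text
position: [671.4, -166.4, 343.9]
orientation: [180.0, -0.0, -174.3]
wrist_force: [-0.2, 0.6, -0.5]
position: [670.8, -161.6, 256.7]
orientation: [179.9, -0.2, -174.0]
wrist_force: [-0.1, 0.1, -1.3]
rot [ 0.001 -0.001  0.001]
t 12.75 pos [ 671.5 -162.   258.7] F [-0.3  0.6 -0.2] w 0.5 ff 0.0 SHIFT cm [17.14  1.01 -0.6 ]
```

View pics/lid1.png

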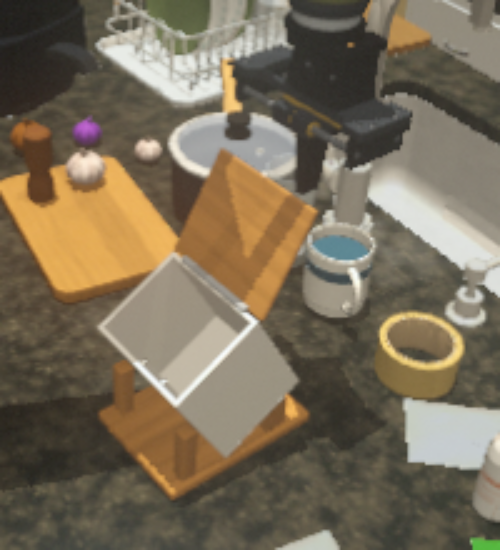

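The fingertips hang behind the lid at about (310,190). I'll drag it toward the robot.

```bash
python3 -m crank '[[[1.2,0,0],[0,0,0],-1],[[1.2,0,0],[0,0,0],-1],[[1.2,0,0],[0,0,0],-1],[[1.2,0,0],[0,0,0],-1],[[1.2,0,0],[0,0,0],-1],[[1.2,0,0],[0,0,0],-1],[[1.2,0,0],[0,0,0],-1],[[1.2,0,0],[0,0,0],-1]]' | sed -n 2,4p
python3 -m crank '[[[1.2,0,0],[0,0,0],-1],[[1.2,0,0],[0,0,0],-1],[[1.2,0,0],[0,0,0],-1],[[1.2,0,0],[0,0,0],-1],[[1.2,0,0],[0,0,0],-1],[[1.2,0,0],[0,0,0],-1],[[1,0,0],[0,0,0],-1],[[0,0,0],[0,0,0],-1]]' | sed -n 2,4p
python3 -m crank '[[[0,0,-2],[0,0,0],-1],[[0,0,-3],[0,0,0],-1],[[0,0,-3],[0,0,0],-1],[[0,3,-2],[0,0,0],-1],[[0,4,0],[0,0,0],-1],[[0,4,0],[0,0,0],-1],[[0,4,0],[0,0,0],-1],[[0,0,0],[0,0,0],-1]]' | sed -n 2,4p
python3 -m crank '[[[0,0,0],[0,0,0],-1],[[0,0,0],[0,0,0],-1],[[0,0,0],[0,0,0],-1],[[0,0,0],[0,0,0],-1],[[0,0,0],[0,0,0],-1],[[0,0,0],[0,0,0],-1],[[0,0,0],[0,0,0],-1],[[0,0,0],[0,0,0],-1]]' | sed -n 2,4p
python3 - <<'E'
from h import *
from rig import snapshot
cv2.imwrite("pics/lid2.png",np.hstack([cv2.resize(snapshot("side")["img"][100:340,170:400],None,fx=2,fy=2),cv2.resize(snapshot("scene")["img"][90:330,160:330],None,fx=2,fy=2)]))
E
```

```text
position: [576.9, -173.2, 262.6]
orientation: [-179.9, 0.3, -174.0]
wrist_force: [0.7, 0.2, -0.0]
position: [493.1, -181.9, 260.1]
orientation: [-180.0, 0.0, -174.1]
wrist_force: [1.0, 0.4, -1.1]
position: [478.7, -27.3, 360.8]
orientation: [179.9, 0.2, -173.6]
wrist_force: [-0.9, -1.1, 0.8]
position: [479.2, -32.9, 360.0]
orientation: [180.0, 0.0, -174.1]
wrist_force: [-0.5, -0.3, -0.1]
```

View pics/lid2.png

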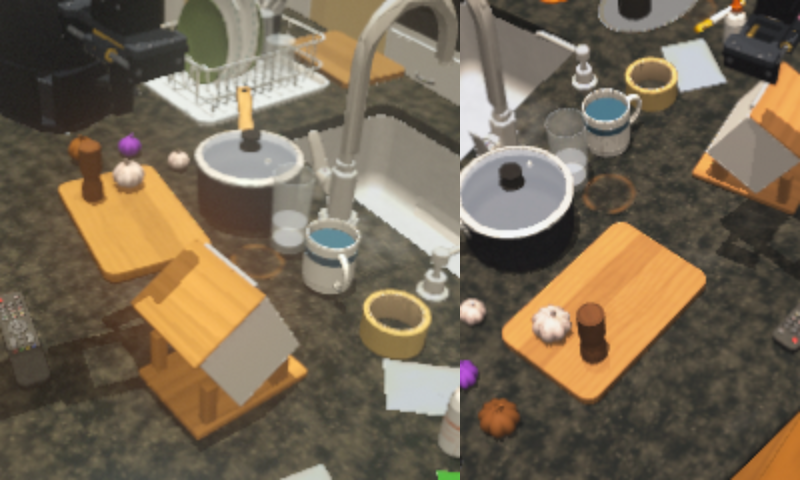

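The mill, garlic, glass and mug are in place and the lid looks shut. I'll wait a little and check its free edge against the shut prediction.

```bash
for i in 1 2; do python3 -m crank '[[[0,0,0],[0,0,0],-1],[[0,0,0],[0,0,0],-1],[[0,0,0],[0,0,0],-1],[[0,0,0],[0,0,0],-1],[[0,0,0],[0,0,0],-1],[[0,0,0],[0,0,0],-1],[[0,0,0],[0,0,0],-1],[[0,0,0],[0,0,0],-1]]' | head -1; done
python3 - <<'E'
from h import *
from rig import snapshot
e,y,A=ax(YAW);M=M-2*e
im=snapshot("side")["img"];old=None
C=[M-64*e+j*70*y+h*A for h in(3.5,) for j in(1,-1)]
H=M+56*e;t=.15
D=[H+120*(-e*np.cos(t)+A*np.sin(t))+j*70*y for j in(1,-1)]
o=(np.array([220,230]))
im=cv2.resize(im[230:330,220:340],None,fx=5,fy=5,interpolation=cv2.INTER_CUBIC)
for L,c in((C,(0,255,0)),(D,(0,0,255))):
    p=((proj(cam("side"),L)-o)*5).round().astype(int);cv2.line(im,tuple(map(int,p[0])),tuple(map(int,p[1])),c,1)
cv2.imwrite("pics/lid3.png",im)
E
```

```text
time: 16.18
time: 16.85
```

View pics/lid3.png

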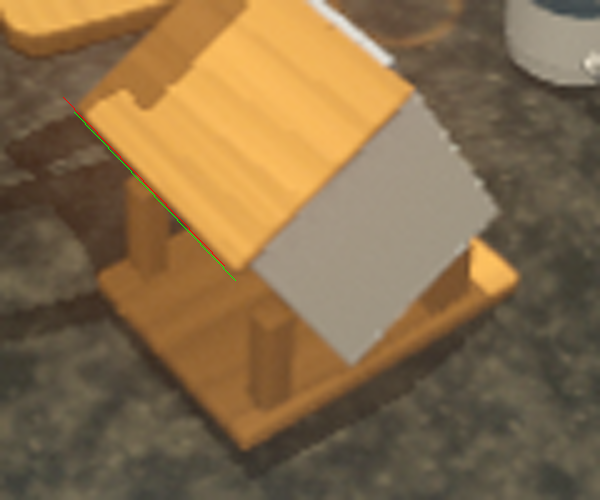

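The lid lies flat on the rim with no gap along the side edge, from (250,265) to (410,95). Handing in.

```bash
python3 -c "
from rig import order
print(order.sign_off())"
```

```text
the job is handed in; nothing more can be done
None
```

The pepper mill stands upright on the chopping board beside the garlic, the bin's lid is shut, the glass, mug and garlic were left alone, and the job is handed in at about 17 s of the 62 s allowed.

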